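# Set the air regulator to the third click

### The job

The slide lever of the blue air regulator was left part way. Push it back to zero (the end with the red mark), then push it the other way, counting the clicks, and leave it resting in the third click from zero, without ever going past that click into the fourth. Only push the lever with the fingers, never pinch it, and leave the bolt, the nut and the valve stem standing where they are.

Things in the scene. Friction and masses are not known exactly. Their poses are not given: they have to be found in the camera images.
- regulator: Blue air regulator fixed to the bench. Origin on the bench under the middle of the lever's track; +y is the way the lever opens, away from zero. Block 84 mm wide (x), 32 mm high, y from -106 to 130 mm; flange 116 mm wide, 8 mm high. A dial 44 mm wide, 82 mm high, stands at y 105 mm; brass fittings reach y 156 mm. Marks on top at the six rest places: red at zero, the others black.
- lever (a joint): Lever position in m along the regulator's +y: 0 = zero (stop at -0.001), other stop 0.091. Sprung notches at 0 (zero), 0.018 (first click), 0.036, 0.054 (third), 0.072, 0.090; crests half-way between (0.009, 0.027, 0.045, 0.063..). 2 mm past a crest it snaps into the next notch by itself. Leaving a notch takes about 6 N, falling to nothing at the crest. Starts in the first or second notch.
- lever_centre (a point): Centre of the lever's red cross bar, 54 mm above the bench. The bar is 98 mm long across the track (the regulator's x), 17 mm thick along it, and reaches from 39 to 69 mm above the bench. A black pad 92 x 24 mm covers each broad face: press the one toward the zero end to open, the other to go back. It slides from y -45 mm (zero) to y +45 mm in the regulator's frame.
- zero_mark (a point): The point on the regulator's top, in the middle of the track between the two red marks, 32 mm above the bench, above which the lever stands at zero.
- wheel_bolt: Loose bright steel wheel bolt, 25 mm wide, 52 mm high, standing upright beside the regulator; origin at its underside. To be left alone.
- lug_nut: Loose bright domed wheel nut, 24 mm wide, 28 mm high, beside the regulator; origin at its underside. To be left alone.
- valve_stem: Loose black rubber tyre valve with a green cap, 20 mm wide, 50 mm high, standing upright beside the regulator; origin at its underside. To be left alone.

How it is judged (in metres and radians):
On the way, in this order (a step that is already met when the one before it is completed fails the run):
1. the lever is pushed back to zero (within 4 mm) (value of joint lever below 0.004 m), for 0.1 s.
2. the lever reaches the third click (value of joint lever between 0.05 and 0.058 m), for 0.2 s.
At the end, for the whole second after the job is handed in: The lever rests in the third notch, 54 mm from zero, within 4 mm, at rest; the bolt, the nut and the valve stem stand upright within 15 mm of where they were (all of step 2 and velocity of joint lever between -0.005 and 0.005 m/s and distance of each of wheel_bolt, lug_nut, valve_stem from where it was at the start of the episode below 0.015 m and angle between each of wheel_bolt, lug_nut, valve_stem's own z axis and vertical below 0.3 rad); the robot touches nothing.
It fails at once if the lever goes past the third click into the fourth (beyond 66 mm) (value of joint lever above 0.066 m).
It fails at once if the lever is pinched: both of its broad faces pressed at once (contact force between the fingers and lever_c2 above 1 N and contact force between the fingers and lever_c3 above 1 N).
It fails at once if a bystander is moved, lifted or tipped (distance of any of wheel_bolt, lug_nut, valve_stem from where it was at the start of the episode above 0.015 m or angle between any of wheel_bolt, lug_nut, valve_stem's own z axis and vertical above 0.3 rad).
It also fails if it takes over 61 s, if anything falls off the work surface, if the arm or the gripper's body presses on something with over 40 N, if the wrist force passes 120 N, or if a joint passes its speed limit or range.

### The arm

A 6-joint arm with a two-finger parallel gripper is mounted at the origin on a cart in front of the work surface, level with it; the furniture and walls round the work are solid. World frame = base frame: x ahead of the robot, y to its left, z up, the work surface at z = 0. Lengths are in m, angles in degrees, forces in N, time in s.
With the tool pointing down it reaches from about 0.4 to 0.825 m from the base axis. Payload 7 kg.
Tool frame: the origin (TCP) lies at the centre of the arm's flange, where the gripper is bolted on; the fingertips stand 178 mm ahead of it and the grasp point (between the pads) lies 159 mm ahead of it (tip_reach is the distance from the TCP to the fingertips, in m); z points along the fingers, y is the line along which they close (so a half turn about z gives the same grasp; the last joint's range is limited). The gripper opens to 88 mm and grips with 3 to 60 N. Pads are 19 mm wide; open, the fingers measure 130 mm over their backs; the gripper's body (78 mm by 193 mm) begins 47 mm behind the grasp point.
Start: joints at [-49.555, 20.546, 0.682, 0, -70.136, -16.507], TCP at [0.274, -0.617, 0.405] pointing down, gripper open.
Joint ranges: [-176.03, 176.03], [-82.01, 121.73], [-58.28, 71.71], [-173.87, 95.51], [-174.79, -0.11], [-173.66, 173.66]. Speed limits (degrees/s): [136.94, 136.94, 172.46, 180, 180, 180].

### API

Orientations are given as [roll, pitch, yaw] about the fixed x, y, z axes, in that order (R = Rz(yaw) Ry(pitch) Rx(roll)).
In Python, from plant import * gives the robot as it stands.
- The arm moves only by the shell command python3 -m handwheel 'ROWS'. ROWS is JSON, a list of rows, each a list of 7 numbers: the opening, from -1 (shut) to 1 (fully open), then the shift along the tool's x, y, z as a fraction of full scale, then the turn, a rotation vector about the tool's x, y, z as a fraction of full scale. A call has 1 to 5 rows; each row shifts and turns the commanded pose from where the row before left it, along the tool's axes as they then stand; what a row does not reach is not made up. Full scale, the value 1, is 0.025 m for a shift and 6 degrees for a turn. A row lasts 1/8 s, in which the tool goes at most 62.5 mm and 10.7 degrees, less where a joint would pass 70% of its speed; a pose out of reach is approached as far as the arm can. A call with a number of a shift or a turn outside -1 to 1 is refused whole. A call with a gripper value outside its range is refused whole. The fingers move at their own pace and stop on an object; the grip force is fixed at half the most. Time passes only in rows, so rows that do not move let the fingers close. It gives the time, the measured TCP pose, the force, the opening and the grip force at its end, in the units of the state.
- get_obs(): the state, without advancing time (a new reading comes with each control period).
- snapshot(name): name is "scene" or "top" or "wrist"; returns a dict with "color" (420x560x3 uint8, red, green, blue), "fx", "fy", "cx", "cy" (pixels), "R" (3x3) and "t" (3): a world point X has camera coordinates R X + t; the wrist camera has in their place "tool_from_camera" (4x4, takes a point from camera to tool coordinates, whose origin is the TCP and whose axes are the flange's). Camera axes: x right, y down, z forward; pixel columns grow to the right and rows downward; lengths in m; the calibration is good to about 2 mm. A picture is of the moment at which its call begins: read the wrist's pose just before it. There is no depth.
- close_job(): hands the job in; it is judged then, once.
The state is a dict: "clock": time; "joint_pos": joint angles; "qvel": joint speeds; "tau": joint torques, N m; "tool_pos": TCP position; "orientation": TCP orientation; "force": force on the tool from outside, world axes, zero at the start; "moment": the same for the moment, N m; "opening": finger opening in m; "gripper_force": force on a finger pad.
Only numpy, scipy, OpenCV 4.12 (cv2) and the standard library are available. Lean on these libraries where they do the work, as an engineer would, in place of code of your own. Each camera call takes 0.05 s, during which the arm holds its last target. There are 200 camera calls.

## Working session

There is one attempt and no reset: what is moved stays moved. The work goes in short steps, Python scripts to look and compute and a shell command to move; the robot and the scene stay as the last step left them, time stands still between calls to the robot, and variables do not carry over. Pictures are saved under pics/ and viewed, at most 10 in all, crops included, and the job is handed in when it is done.

```bash
mkdir -p pics
python3 - <<'E'
from plant import *
import cv2
o=get_obs();print(o)
for n in("scene","top"):
    s=snapshot(n);cv2.imwrite(f"pics/{n}0.png",s["color"][:,:,::-1]);print(n,s["fx"],s["cx"],s["cy"],s["R"],s["t"])
E
```

```text
{'clock': 0.0, 'joint_pos': array([-4.95558350e+01,  2.05894825e+01,  6.35179085e-01, -2.05450838e-02,
       -7.01360418e+01, -1.65063367e+01]), 'qvel': array([-0.02823954,  0.00042044, -0.06075549,  0.09589795,  0.00891372,
       -0.01959536]), 'tau': array([-1.54287100e-03, -5.82713413e+01,  2.93057227e+01,  6.99752927e+00,
        6.93239534e-03, -1.30689054e-04]), 'tool_pos': array([ 0.27379327, -0.61676527,  0.40375384]), 'orientation': array([ 1.79907890e+02, -7.15353281e-03, -1.56069162e+02]), 'force': array([-0.17721656, -0.275891  ,  0.288175  ]), 'moment': array([-0.00223099, -0.01574224,  0.05549268]), 'gripper_force': 0.0, 'opening': 0.08789047015100651}
scene 516.8357994458039 276.9639304014484 213.98822337580555 [[-0.64211824 -0.76656267  0.00811369]
 [-0.30714607  0.24755762 -0.91889963]
 [ 0.70238555 -0.5925343  -0.39440797]] [0.43094605 0.23267619 0.53744085]
top 441.2367665334175 284.40901066552635 203.8549846903309 [[-2.25053025e-02 -9.99746337e-01 -8.79079870e-04]
 [-9.97504397e-01  2.25136760e-02 -6.69186967e-02]
 [ 6.69215133e-02 -6.29139479e-04 -9.97758044e-01]] [0.08169407 0.57301695 0.87070998]
```

View pics/top0.png

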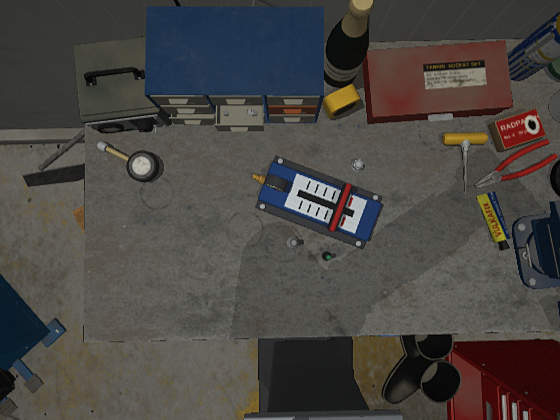

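View pics/scene0.png

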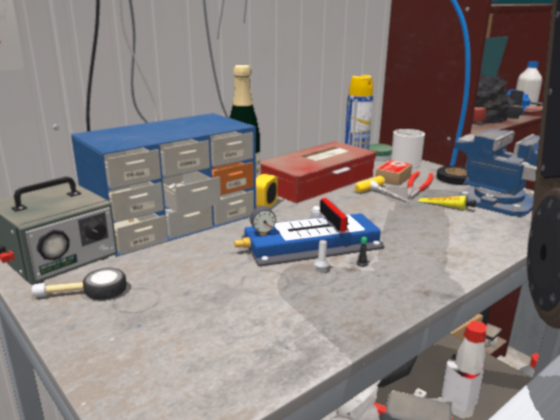

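The top view shows the regulator at about (320,201). Its fitting (+y end) is on the left at (258,179), and the red bar is at (341,206). The bolt is at (294,242), the valve stem at (328,257) and the nut at (358,163). I'll crop in and measure next.

```bash
cat > h.py <<'E'
import numpy as np, cv2
from plant import *
def ray(s,u,v,z):
    R=np.array(s["R"]);t=np.array(s["t"]);C=-R.T@t
    d=R.T@np.array([(u-s["cx"])/s["fx"],(v-s["cy"])/s["fy"],1]);return C+d*(z-C[2])/d[2]
E
python3 - <<'E'
from h import *
s=snapshot("top");c=s["color"];hsv=cv2.cvtColor(c,cv2.COLOR_RGB2HSV)
cv2.imwrite("pics/crop.png",cv2.resize(c[140:280,240:400],None,fx=5,fy=4.28,interpolation=cv2.INTER_CUBIC)[:,:,::-1] if 0 else cv2.resize(c[145:265,245:395],None,fx=5,fy=5,interpolation=cv2.INTER_CUBIC)[:,:,::-1])
roi=np.zeros(c.shape[:2],np.uint8);roi[140:270,240:400]=255
for nm,m,z in(("red",cv2.inRange(hsv,(0,150,70),(8,255,255))|cv2.inRange(hsv,(172,150,70),(180,255,255)),.069),("white",cv2.inRange(hsv,(0,0,150),(180,60,255)),.032),("blue",cv2.inRange(hsv,(105,120,40),(125,255,255)),.032),("green",cv2.inRange(hsv,(50,100,40),(90,255,255)),.05)):
    m&=roi
    for k in cv2.findContours(m,cv2.RETR_EXTERNAL,cv2.CHAIN_APPROX_NONE)[0]:
        if cv2.contourArea(k)<4:continue
        r=cv2.minAreaRect(k);p=cv2.boxPoints(r)
        print(nm,cv2.contourArea(k),np.round(r[0],1),np.round(r[1],1),"ctr",ray(s,*r[0],z).round(4),"corners",[ray(s,*q,z)[:2].round(3).tolist() for q in p])
for nm,u,v,z in(("bolt",294,242,.05),("stem",328,257,.05),("nut",358,163,.028)):print(nm,ray(s,u,v,z).round(3))
E
```

```text
red 8.0 [342.7 221.2] [1.9 7.6] ctr [ 0.5359 -0.0412  0.069 ] corners [[0.53, -0.037], [0.543, -0.042], [0.542, -0.046], [0.529, -0.04]]
red 5.0 [350.3 201.4] [1.8 7.6] ctr [ 0.5732 -0.0568  0.069 ] corners [[0.568, -0.052], [0.58, -0.059], [0.579, -0.062], [0.566, -0.055]]
red 215.0 [340.1 207. ] [ 5.2 50.6] ctr [ 0.5629 -0.0369  0.069 ] corners [[0.52, -0.014], [0.61, -0.051], [0.606, -0.06], [0.517, -0.023]]
white 6.5 [358. 243.] [2. 4.] ctr [ 0.4931 -0.0749  0.032 ] corners [[0.495, -0.071], [0.495, -0.079], [0.491, -0.079], [0.491, -0.071]]
white 6.0 [262. 206.] [2.8 2.8] ctr [0.5706 0.1134 0.032 ] corners [[0.571, 0.117], [0.575, 0.113], [0.57, 0.109], [0.567, 0.113]]
white 399.0 [353.6 213.9] [15.  35.3] ctr [ 0.5508 -0.0681  0.032 ] corners [[0.523, -0.041], [0.589, -0.067], [0.578, -0.095], [0.513, -0.069]]
white 1236.0 [311.9 197.7] [47.2 35.5] ctr [0.585  0.0137 0.032 ] corners [[0.57, 0.071], [0.636, 0.044], [0.6, -0.043], [0.535, -0.016]]
white 4.0 [357.5 164. ] [2. 3.] ctr [ 0.6504 -0.0792  0.032 ] corners [[0.652, -0.076], [0.652, -0.082], [0.648, -0.082], [0.648, -0.076]]
white 6.0 [279.5 160.5] [2.8 2.8] ctr [0.661  0.0766 0.032 ] corners [[0.661, 0.081], [0.665, 0.077], [0.661, 0.073], [0.657, 0.077]]
blue 630.0 [359.2 216.4] [32.7 42. ] ctr [ 0.5455 -0.0791  0.032 ] corners [[0.519, -0.033], [0.596, -0.065], [0.572, -0.125], [0.495, -0.093]]
blue 930.5 [299.3 193.4] [74.5 41.6] ctr [0.5941 0.0387 0.032 ] corners [[0.584, 0.123], [0.661, 0.092], [0.604, -0.046], [0.528, -0.014]]
green 13.0 [328. 257.] [4. 4.] ctr [ 0.4679 -0.0131  0.05  ] corners [[0.472, -0.009], [0.472, -0.017], [0.464, -0.017], [0.464, -0.009]]
bolt [0.498 0.052 0.05 ]
stem [ 0.468 -0.013  0.05 ]
nut [ 0.653 -0.081  0.028]
```

View pics/crop.png

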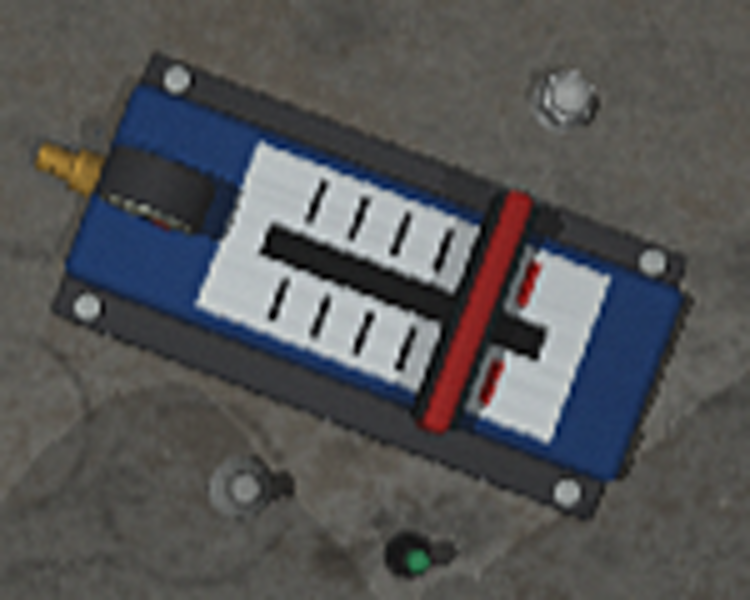

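The lever sits about 18.5 mm from the red marks, so it is in the first click. The regulator's +y axis is at about 68° in the world. I'll shut the gripper and travel at height.

```bash
python3 -m handwheel '[[-1,-0.6,1,0,0,0,0],[-1,-0.6,1,0,0,0,0],[-1,-0.6,1,0,0,0,0],[-1,-0.6,1,0,0,0,0],[-1,-0.6,1,0,0,0,0]]'
python3 -m handwheel '[[-1,-0.6,1,0,0,0,0],[-1,-0.6,1,0,0,0,0],[-1,-0.6,1,0,0,0,0],[-1,-0.6,1,0,0,0,0],[-1,-0.6,1,0,0,0,0]]'
python3 -m handwheel '[[-1,-0.6,0.6,0,0,0,-1],[-1,-0.6,0.6,0,0,0,-1],[-1,-0.6,0.6,0,0,0,-1],[-1,-0.6,0.6,0,0,0,-1],[-1,-0.6,0.6,0,0,0,-1]]'
```

```text
clock: 0.78
tool_pos: [0.2917, -0.4713, 0.4044]
orientation: [180.0, -0.0, -156.1]
force: [-0.5, 0.3, 0.6]
opening: 0.0431
gripper_force: 0.0
clock: 1.4
tool_pos: [0.3094, -0.3266, 0.4046]
orientation: [180.0, 0.0, -156.1]
force: [-0.0, 0.7, 0.5]
opening: 0.0002
gripper_force: 0.0
clock: 2.02
tool_pos: [0.3259, -0.2233, 0.4045]
orientation: [180.0, 0.0, -125.9]
force: [0.6, 0.2, 0.2]
opening: 0.0006
gripper_force: 0.0
```

```bash
python3 -m handwheel '[[-1,0,0,0,0,0,-1],[-1,0,0,0,0,0,-1],[-1,0,0,0,0,0,-0.32]]'
python3 -m handwheel '[[-1,-1,-0.5,0,0,0,0],[-1,-1,-0.5,0,0,0,0],[-1,-1,-0.5,0,0,0,0],[-1,-1,-0.5,0,0,0,0],[-1,-1,-0.5,0,0,0,0]]'
python3 -m handwheel '[[-1,-1,-0.5,0,0,0,0],[-1,-1,-0.5,0,0,0,0],[-1,-1,-0.5,0,0,0,0],[-1,-1,-0.5,0,0,0,0],[-1,-1,-0.5,0,0,0,0]]'
python3 -m handwheel '[[-1,-1,-0.5,0,0,0,0],[-1,-1,-0.5,0,0,0,0],[-1,0,0,0.4,0,0,0],[-1,0,0,0,0,0,0]]'
python3 - <<'E'
from h import *
o=get_obs();s=snapshot("wrist");cv2.imwrite("pics/w1.png",s["color"][:,:,::-1]);print(o["tool_pos"],o["orientation"],s["tool_from_camera"],s["fx"],s["cx"],s["cy"])
E
```

```text
clock: 2.4
tool_pos: [0.3259, -0.2239, 0.4047]
orientation: [-180.0, 0.0, -112.1]
force: [0.6, -0.3, 0.5]
opening: 0.0003
gripper_force: 0.0
clock: 3.02
tool_pos: [0.4316, -0.1311, 0.4046]
orientation: [180.0, -0.0, -112.2]
force: [0.2, -0.8, 0.5]
opening: 0.0005
gripper_force: 0.0
clock: 3.65
tool_pos: [0.5375, -0.0382, 0.4045]
orientation: [180.0, -0.0, -112.1]
force: [0.2, 0.8, 0.9]
opening: 0.0008
gripper_force: 0.0
clock: 4.15
tool_pos: [0.5779, -0.0023, 0.3932]
orientation: [179.9, -0.1, -112.1]
force: [0.4, -0.1, 0.1]
opening: 0.0004
gripper_force: 0.0
[ 0.57790953 -0.00233674  0.39322794] [ 1.79867450e+02 -8.49422709e-02 -1.12140503e+02] [[-6.68336538e-04 -9.52134685e-01 -3.05678091e-01  8.28404916e-02]
 [ 9.99999690e-01 -5.08773786e-04 -6.01662886e-04 -2.98635151e-04]
 [ 4.17343103e-04 -3.05678398e-01  9.52134729e-01  1.99697814e-02]
 [ 0.00000000e+00  0.00000000e+00  0.00000000e+00  1.00000000e+00]] 310.04151569158864 284.3078593453034 211.7821756386351
```

View pics/w1.png

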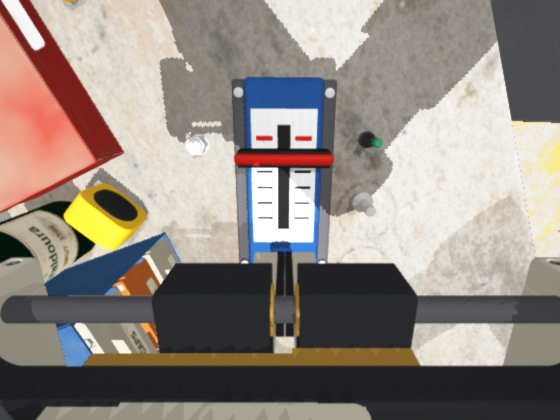

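The wrist view is square to the regulator: slot at column 284, red marks at row 138, red bar at row 158, and the shut fingers at about (284,310). The bar lies to the +x side of the tool.

Run:
```python
from h import *
T=np.array([[-6.68336538e-04,-9.52134685e-01,-3.05678091e-01,8.28404916e-02],[9.99999690e-01,-5.08773786e-04,-6.01662886e-04,-2.98635151e-04],[4.17343103e-04,-3.05678398e-01,9.52134729e-01,1.99697814e-02]])
for n,u,v,z in(("marks",284,138,.032),("barfarTop",284,151,.069),("barnearTop",284,165,.069),("slotfar",284,125,.032),("slotnear",284,228,.032),("mark5",284,218,.032),("L",236,158,.069),("R",333,158,.069)):
    d=T[:,:3]@np.array([(u-284.31)/310.04,(v-211.78)/310.04,1]);c=T[:,3]
    print(n,(c+d*((.3932-z)-c[2])/d[2]).round(4))
```

```text
marks [ 0.0565 -0.0008  0.3612]
barfarTop [ 0.0471 -0.0008  0.3242]
barnearTop [ 0.0335 -0.0008  0.3242]
slotfar [ 0.07   -0.0008  0.3612]
slotnear [-0.0467 -0.0009  0.3612]
mark5 [-0.0343 -0.0009  0.3612]
L [ 0.0403 -0.0476  0.3242]
R [0.0403 0.0471 0.3242]
```

```bash
python3 -m handwheel '[[-1,0,0,1,0,0,0],[-1,0,0,1,0,0,0],[-1,0,0,1,0,0,0],[-1,0,0,1,0,0,0],[-1,0,0,1,0,0,0]]'
python3 -m handwheel '[[-1,0,0,1,0,0,0],[-1,0,0,0.75,0,0,0],[-1,0,0,0,0,0,0],[-1,0,0,0,0,0,0]]'
python3 -m handwheel '[[-1,0.16,0,0,0,0,0],[-1,0.16,0,0,0,0,0],[-1,0.16,0,0,0,0,0],[-1,0.16,0,0,0,0,0],[-1,0.16,0,0,0,0,0]]'
```

```text
clock: 4.82
tool_pos: [0.5779, -0.0031, 0.2696]
orientation: [-180.0, 0.0, -112.2]
force: [0.0, 0.1, -0.1]
opening: 0.0003
gripper_force: 0.0
clock: 5.32
tool_pos: [0.5784, -0.0028, 0.227]
orientation: [-179.9, 0.0, -112.1]
force: [-0.2, 0.7, 0.9]
opening: 0.0002
gripper_force: 0.0
clock: 5.95
tool_pos: [0.5705, -0.0213, 0.226]
orientation: [-180.0, 0.0, -112.1]
force: [0.2, 8.7, 1.8]
opening: 0.0003
gripper_force: 4.3
```

```bash
python3 -m handwheel '[[-1,0.12,0,0,0,0,0],[-1,0.12,0,0,0,0,0],[-1,0.12,0,0,0,0,0],[-1,0.12,0,0,0,0,0]]'
python3 -m handwheel '[[-1,0.08,0,0,0,0,0],[-1,0.08,0,0,0,0,0],[-1,0,0,0,0,0,0]]'
```

```text
clock: 6.45
tool_pos: [0.5658, -0.0326, 0.2259]
orientation: [180.0, -0.0, -112.1]
force: [0.2, -0.6, -0.2]
opening: 0.0008
gripper_force: 0.0
clock: 6.82
tool_pos: [0.5644, -0.0362, 0.2259]
orientation: [180.0, -0.0, -112.2]
force: [-0.1, -1.6, 0.3]
opening: 0.0002
gripper_force: 0.0
```

```bash
python3 -m handwheel '[[-1,-0.4,0,0,0,0,0],[-1,0,0,-1,0,0,0],[-1,0,0,-1,0,0,0],[-1,0,0,0,0,0,0]]'
python3 - <<'E'
from h import *
o=get_obs();print(o["tool_pos"]);s=snapshot("wrist");cv2.imwrite("pics/w2.png",s["color"][:,:,::-1])
E
```

```text
clock: 7.32
tool_pos: [0.5693, -0.0259, 0.278]
orientation: [-179.8, 0.1, -112.1]
force: [0.4, 0.1, 1.3]
opening: 0.0006
gripper_force: 0.0
[ 0.56927608 -0.025923    0.27795762]
```

View pics/w2.png

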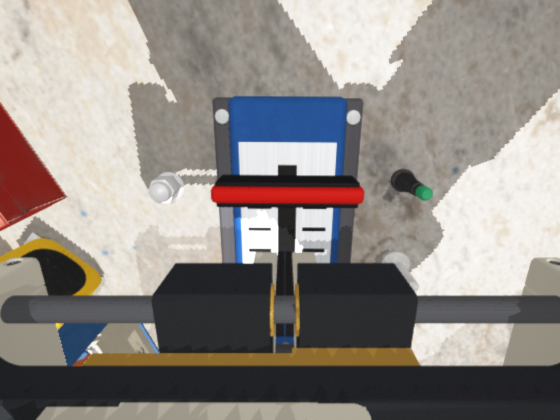

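The bar, at row 195, now covers the red marks, so the lever is at zero. I'll cross over it and push from the zero side.

```bash
python3 -m handwheel '[[-1,0.9,0,0,0,0,0],[-1,0.9,0,0,0,0,0],[-1,0.8,0,0,0,0,0],[-1,0,0,0,0,0,0],[-1,0,0,0,0,0,0]]'
python3 -m handwheel '[[-1,0,0,0.7,0,0,0],[-1,0,0,0.7,0,0,0],[-1,0,0,0.65,0,0,0],[-1,0,0,0,0,0,0],[-1,0,0,0,0,0,0]]'
```

```text
clock: 8.0
tool_pos: [0.5437, -0.0874, 0.276]
orientation: [-180.0, 0.0, -112.2]
force: [-0.1, -0.6, -0.6]
opening: 0.0003
gripper_force: 0.0
clock: 8.62
tool_pos: [0.5441, -0.0868, 0.225]
orientation: [-180.0, 0.0, -112.1]
force: [0.0, 0.5, 0.2]
opening: 0.0006
gripper_force: 0.0
```

```bash
python3 -m handwheel '[[-1,-0.2,0,0,0,0,0],[-1,-0.2,0,0,0,0,0],[-1,-0.12,0,0,0,0,0],[-1,0,0,0,0,0,0]]'
for i in 1; do python3 -m handwheel '[[-1,-0.06,0,0,0,0,0],[-1,0,0,0,0,0,0]]'; done
python3 -m handwheel '[[-1,-0.06,0,0,0,0,0],[-1,0,0,0,0,0,0]]'
python3 -m handwheel '[[-1,-0.06,0,0,0,0,0],[-1,0,0,0,0,0,0]]'
python3 -m handwheel '[[-1,-0.06,0,0,0,0,0],[-1,0,0,0,0,0,0]]'
```

```text
clock: 9.12
tool_pos: [0.5488, -0.0746, 0.2248]
orientation: [-180.0, 0.0, -112.1]
force: [-0.7, 0.3, -0.6]
opening: 0.0006
gripper_force: 0.0
clock: 9.38
tool_pos: [0.5491, -0.0737, 0.2247]
orientation: [180.0, -0.0, -112.1]
force: [-0.3, -1.7, 1.1]
opening: 0.0005
gripper_force: 1.1
clock: 9.62
tool_pos: [0.5495, -0.0726, 0.2247]
orientation: [180.0, -0.0, -112.2]
force: [-1.4, -3.4, 2.2]
opening: 0.0005
gripper_force: 2.2
clock: 9.88
tool_pos: [0.5502, -0.0709, 0.2247]
orientation: [180.0, -0.0, -112.2]
force: [-1.8, -3.2, 1.6]
opening: 0.0004
gripper_force: 1.6
clock: 10.12
tool_pos: [0.551, -0.0691, 0.2246]
orientation: [-180.0, 0.0, -112.1]
force: [-1.5, -1.6, 0.5]
opening: 0.0005
gripper_force: 0.8
```

```bash
python3 -m handwheel '[[-1,-0.06,0,0,0,0,0],[-1,0,0,0,0,0,0]]'
python3 -m handwheel '[[-1,-0.06,0,0,0,0,0],[-1,0,0,0,0,0,0]]'
python3 -m handwheel '[[-1,-0.06,0,0,0,0,0],[-1,0,0,0,0,0,0]]'
python3 -m handwheel '[[-1,-0.06,0,0,0,0,0],[-1,0,0,0,0,0,0]]'
python3 -m handwheel '[[-1,-0.06,0,0,0,0,0],[-1,0,0,0,0,0,0]]'
```

```text
clock: 10.38
tool_pos: [0.5517, -0.0675, 0.2246]
orientation: [-180.0, 0.0, -112.1]
force: [0.0, -0.2, -0.3]
opening: 0.0003
gripper_force: 0.0
clock: 10.62
tool_pos: [0.5522, -0.0663, 0.2246]
orientation: [-180.0, 0.0, -112.1]
force: [0.3, 0.1, 0.7]
opening: 0.0006
gripper_force: 0.0
clock: 10.88
tool_pos: [0.5527, -0.065, 0.2246]
orientation: [-180.0, 0.0, -112.1]
force: [-0.2, -1.1, 0.5]
opening: 0.0007
gripper_force: 0.0
clock: 11.12
tool_pos: [0.5532, -0.0636, 0.2247]
orientation: [-180.0, 0.0, -112.1]
force: [0.2, -0.5, -0.2]
opening: 0.0004
gripper_force: 0.0
clock: 11.38
tool_pos: [0.5538, -0.0623, 0.2247]
orientation: [-180.0, 0.0, -112.1]
force: [-0.1, -1.1, -1.0]
opening: 0.0006
gripper_force: 0.0
```

```bash
python3 -m handwheel '[[-1,-0.06,0,0,0,0,0],[-1,-0.06,0,0,0,0,0],[-1,0,0,0,0,0,0]]'
python3 -m handwheel '[[-1,-0.06,0,0,0,0,0],[-1,0,0,0,0,0,0]]'
python3 -m handwheel '[[-1,-0.06,0,0,0,0,0],[-1,0,0,0,0,0,0]]'
python3 -m handwheel '[[-1,-0.06,0,0,0,0,0],[-1,0,0,0,0,0,0]]'
python3 -m handwheel '[[-1,-0.06,0,0,0,0,0],[-1,0,0,0,0,0,0]]'
python3 -m handwheel '[[-1,-0.06,0,0,0,0,0],[-1,0,0,0,0,0,0]]'
python3 -m handwheel '[[-1,-0.06,0,0,0,0,0],[-1,0,0,0,0,0,0]]'
python3 -m handwheel '[[-1,-0.06,0,0,0,0,0],[-1,0,0,0,0,0,0]]'
```

```text
clock: 11.75
tool_pos: [0.5549, -0.0595, 0.2247]
orientation: [-180.0, 0.0, -112.1]
force: [-0.6, -0.5, -1.2]
opening: 0.0001
gripper_force: 0.0
clock: 12.0
tool_pos: [0.5555, -0.0581, 0.2247]
orientation: [-180.0, 0.0, -112.1]
force: [-0.3, -0.6, -1.3]
opening: 0.0003
gripper_force: 0.0
clock: 12.25
tool_pos: [0.5559, -0.057, 0.2246]
orientation: [180.0, -0.0, -112.1]
force: [0.2, -1.8, 0.7]
opening: 0.0003
gripper_force: 1.3
clock: 12.5
tool_pos: [0.5564, -0.0559, 0.2247]
orientation: [180.0, -0.1, -112.2]
force: [-0.1, -4.4, 1.2]
opening: 0.0005
gripper_force: 2.2
clock: 12.75
tool_pos: [0.557, -0.0543, 0.2246]
orientation: [180.0, -0.0, -112.2]
force: [-0.6, -2.6, 0.6]
opening: 0.0005
gripper_force: 1.7
clock: 13.0
tool_pos: [0.5577, -0.0525, 0.2247]
orientation: [-180.0, 0.0, -112.1]
force: [-0.6, -0.7, 0.2]
opening: 0.0002
gripper_force: 0.9
clock: 13.25
tool_pos: [0.5585, -0.0509, 0.2247]
orientation: [-180.0, 0.0, -112.1]
force: [-0.7, -0.8, 0.4]
opening: 0.0002
gripper_force: 0.0
clock: 13.5
tool_pos: [0.559, -0.0496, 0.2247]
orientation: [-180.0, 0.0, -112.1]
force: [0.2, -0.1, -0.3]
opening: 0.0003
gripper_force: 0.0
```

Second click: the snaps are 18 mm apart as expected. The third should come at about y = -0.034.

```bash
python3 -m handwheel '[[-1,-0.06,0,0,0,0,0],[-1,-0.06,0,0,0,0,0],[-1,-0.06,0,0,0,0,0],[-1,-0.06,0,0,0,0,0],[-1,-0.06,0,0,0,0,0]]'
python3 -m handwheel '[[-1,-0.06,0,0,0,0,0],[-1,0,0,0,0,0,0]]'
python3 -m handwheel '[[-1,-0.06,0,0,0,0,0],[-1,0,0,0,0,0,0]]'
python3 -m handwheel '[[-1,-0.06,0,0,0,0,0],[-1,0,0,0,0,0,0]]'
python3 -m handwheel '[[-1,-0.06,0,0,0,0,0],[-1,0,0,0,0,0,0]]'
```

```text
clock: 14.12
tool_pos: [0.5617, -0.0428, 0.2247]
orientation: [-180.0, 0.0, -112.1]
force: [-1.0, -0.0, -0.0]
opening: 0.0006
gripper_force: 0.0
clock: 14.38
tool_pos: [0.5623, -0.0414, 0.2247]
orientation: [-180.0, 0.0, -112.1]
force: [-0.3, 0.0, 0.9]
opening: 0.0002
gripper_force: 0.0
clock: 14.62
tool_pos: [0.5627, -0.0404, 0.2247]
orientation: [180.0, -0.0, -112.1]
force: [-1.5, -2.7, 0.2]
opening: 0.0005
gripper_force: 1.2
clock: 14.88
tool_pos: [0.5631, -0.0393, 0.2246]
orientation: [180.0, -0.1, -112.2]
force: [-0.1, -5.1, 1.1]
opening: 0.0004
gripper_force: 2.2
clock: 15.12
tool_pos: [0.5638, -0.0376, 0.2247]
orientation: [180.0, -0.0, -112.2]
force: [-0.5, -3.3, 1.9]
opening: 0.0002
gripper_force: 1.7
```

```bash
python3 -m handwheel '[[-1,-0.06,0,0,0,0,0],[-1,0,0,0,0,0,0]]'
python3 -m handwheel '[[-1,-0.06,0,0,0,0,0],[-1,0,0,0,0,0,0]]'
```

```text
clock: 15.38
tool_pos: [0.5645, -0.0358, 0.2247]
orientation: [-180.0, 0.0, -112.1]
force: [-0.4, -2.0, 0.4]
opening: 0.0002
gripper_force: 0.9
clock: 15.62
tool_pos: [0.5653, -0.0342, 0.2247]
orientation: [-180.0, 0.0, -112.1]
force: [-0.5, -0.2, -0.3]
opening: 0.0002
gripper_force: 0.0
```

The lever snapped free at -0.0342, as predicted. I'll back off, lift and check.

```bash
python3 -m handwheel '[[-1,0.3,0,0,0,0,0],[-1,0.3,0,0,0,0,0],[-1,0,0,-1,0,0,0],[-1,0,0,-1,0,0,0],[-1,0,0,-1,0,0,0]]'
python3 -m handwheel '[[-1,-1,0,-1,0,0,0],[-1,-1,0,-1,0,0,0],[-1,-1,0,-1,0,0,0],[-1,-1,0,0,0,0,0],[-1,0,0,0,0,0,0]]'
python3 - <<'E'
from h import *
o=get_obs();print(o["tool_pos"],o["orientation"]);s=snapshot("wrist");cv2.imwrite("pics/w3.png",s["color"][:,:,::-1])
E
```

```text
clock: 16.25
tool_pos: [0.5591, -0.049, 0.3004]
orientation: [180.0, 0.0, -112.2]
force: [0.8, 0.3, 0.1]
opening: 0.0005
gripper_force: 0.0
clock: 16.88
tool_pos: [0.5973, 0.0452, 0.374]
orientation: [180.0, 0.0, -112.1]
force: [-0.0, 0.2, -1.2]
opening: 0.0006
gripper_force: 0.0
[0.59730304 0.0452408  0.37398959] [ 1.79968409e+02  4.75756994e-03 -1.12079656e+02]
```

View pics/w3.png

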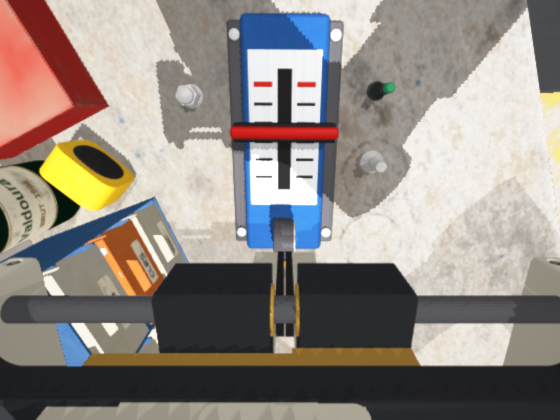

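The bar's row of about 132 falls between clicks two and three by my estimate, so I'll measure it more exactly.

```bash
python3 - <<'E'
from h import *
o=get_obs();s=snapshot("wrist");c=s["color"];T=np.array(s["tool_from_camera"])[:3]
cv2.imwrite("pics/c3.png",cv2.resize(c[70:190,215:355],None,fx=5,fy=5,interpolation=cv2.INTER_CUBIC)[:,:,::-1])
hsv=cv2.cvtColor(c,cv2.COLOR_RGB2HSV);m=cv2.inRange(hsv,(0,150,70),(8,255,255))|cv2.inRange(hsv,(172,150,70),(180,255,255));m[:,:225]=0;m[:,345:]=0;m[200:]=0
for k in cv2.findContours(m,cv2.RETR_EXTERNAL,cv2.CHAIN_APPROX_NONE)[0]:
    if cv2.contourArea(k)<8:continue
    x,y,w,h=cv2.boundingRect(k);z=.069 if w>60 else .032
    P=[]
    for v in(y-.5,y+h/2-.5,y+h-.5):
        d=T[:,:3]@np.array([(x+w/2-s["cx"])/s["fx"],(v-s["cy"])/s["fy"],1]);P.append((T[:,3]+d*(o["tool_pos"][2]-z-T[2,3])/d[2])[0].round(4))
    print(x,y,w,h,z,P)
E
python3 -c "print()"
```

```text
230 127 108 14 0.069 [np.float64(0.0708), np.float64(0.0648), np.float64(0.0587)]
297 84 18 4 0.032 [np.float64(0.1092), np.float64(0.1074), np.float64(0.1056)]
254 84 17 4 0.032 [np.float64(0.1092), np.float64(0.1074), np.float64(0.1056)]
```

View pics/c3.png

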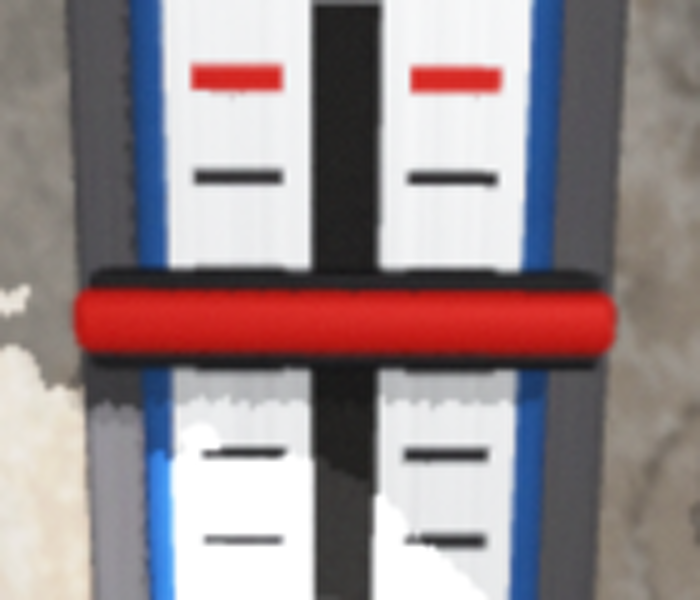

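The crop shows the bar midway between marks 2 and 3, so it is balanced on the crest at about 44 mm and has not snapped yet. I'll go back and push a few millimetres more.

```bash
python3 -m handwheel '[[-1,1,0,0,0,0,0],[-1,1,0,0,0,0,0],[-1,1,0,0,0,0,0],[-1,1,0,0.5,0,0,0],[-1,0.1,0,0.5,0,0,0]]'
python3 -m handwheel '[[-1,0,0,1,0,0,0],[-1,0,0,1,0,0,0],[-1,0,0,1,0,0,0],[-1,0,0,0.4,0,0,0],[-1,0,0,0,0,0,0]]'
```

```text
clock: 17.6
tool_pos: [0.5572, -0.0531, 0.3489]
orientation: [180.0, 0.0, -112.3]
force: [1.0, 1.1, -0.6]
opening: 0.0002
gripper_force: 0.0
clock: 18.23
tool_pos: [0.5583, -0.051, 0.2639]
orientation: [179.9, -0.1, -112.1]
force: [-0.2, -0.7, 0.6]
opening: 0.0002
gripper_force: 0.0
```

```bash
python3 -m handwheel '[[-1,0,0,0.8,0,0,0],[-1,0,0,0.75,0,0,0],[-1,0,0,0,0,0,0],[-1,-0.2,0,0,0,0,0],[-1,-0.2,0,0,0,0,0]]'
python3 -m handwheel '[[-1,-0.12,0,0,0,0,0],[-1,-0.06,0,0,0,0,0],[-1,0,0,0,0,0,0]]'
python3 -m handwheel '[[-1,-0.06,0,0,0,0,0],[-1,0,0,0,0,0,0]]'
```

```text
clock: 18.85
tool_pos: [0.5628, -0.0411, 0.2271]
orientation: [-179.9, 0.1, -112.1]
force: [-0.3, 0.9, -0.2]
opening: 0.0006
gripper_force: 0.0
clock: 19.23
tool_pos: [0.5639, -0.0373, 0.226]
orientation: [-180.0, 0.0, -112.1]
force: [0.1, 1.1, -0.3]
opening: 0.0004
gripper_force: 0.0
clock: 19.48
tool_pos: [0.5645, -0.036, 0.2259]
orientation: [180.0, -0.0, -112.1]
force: [0.3, -0.2, -0.3]
opening: 0.0006
gripper_force: 0.0
```

```bash
python3 -m handwheel '[[-1,-0.06,0,0,0,0,0],[-1,0,0,0,0,0,0]]'
python3 -m handwheel '[[-1,-0.06,0,0,0,0,0],[-1,0,0,0,0,0,0]]'
python3 -m handwheel '[[-1,-0.06,0,0,0,0,0],[-1,0,0,0,0,0,0]]'
python3 -m handwheel '[[-1,-0.04,0,0,0,0,0],[-1,0,0,0,0,0,0]]'
```

```text
clock: 19.73
tool_pos: [0.5651, -0.0345, 0.2259]
orientation: [-180.0, 0.0, -112.1]
force: [-0.1, -0.5, 0.2]
opening: 0.0003
gripper_force: 0.0
clock: 19.98
tool_pos: [0.5656, -0.0332, 0.2259]
orientation: [-180.0, 0.0, -112.1]
force: [-0.4, 0.0, -0.3]
opening: 0.0005
gripper_force: 0.0
clock: 20.23
tool_pos: [0.5662, -0.0317, 0.2259]
orientation: [-180.0, 0.0, -112.1]
force: [-0.8, -0.6, -0.4]
opening: 0.0005
gripper_force: 0.0
clock: 20.48
tool_pos: [0.5666, -0.0308, 0.2259]
orientation: [-180.0, 0.0, -112.1]
force: [0.2, 0.4, 0.0]
opening: 0.0002
gripper_force: 0.0
```

```bash
python3 -m handwheel '[[-1,-0.06,0,0,0,0,0],[-1,-0.04,0,0,0,0,0],[-1,0,0,0,0,0,0],[-1,0,0,0,0,0,0]]'
python3 -m handwheel '[[-1,0.4,0,0,0,0,0],[-1,0.4,0,0,0,0,0],[-1,0,0,-1,0,0,0],[-1,0,0,-1,0,0,0],[-1,0,0,-1,0,0,0]]'
python3 -m handwheel '[[-1,-1,0,-1,0,0,0],[-1,-1,0,-1,0,0,0],[-1,-1,0,-1,0,0,0],[-1,-1,0,0,0,0,0],[-1,0,0,0,0,0,0]]'
python3 - <<'E'
from h import *
s=snapshot("wrist");c=s["color"]
cv2.imwrite("pics/w4.png",cv2.resize(c[60:240,150:420],None,fx=2.8,fy=2.8,interpolation=cv2.INTER_CUBIC)[:,:,::-1])
E
```

```text
clock: 20.98
tool_pos: [0.5675, -0.0286, 0.2259]
orientation: [180.0, -0.0, -112.1]
force: [0.3, -0.4, -0.1]
opening: 0.0005
gripper_force: 0.0
clock: 21.6
tool_pos: [0.5595, -0.0479, 0.3016]
orientation: [180.0, -0.0, -112.2]
force: [0.6, -0.9, -0.1]
opening: 0.0002
gripper_force: 0.0
clock: 22.22
tool_pos: [0.5978, 0.0464, 0.3752]
orientation: [180.0, -0.0, -112.1]
force: [-1.2, -0.2, -0.3]
opening: 0.0003
gripper_force: 0.0
```

View pics/w4.png

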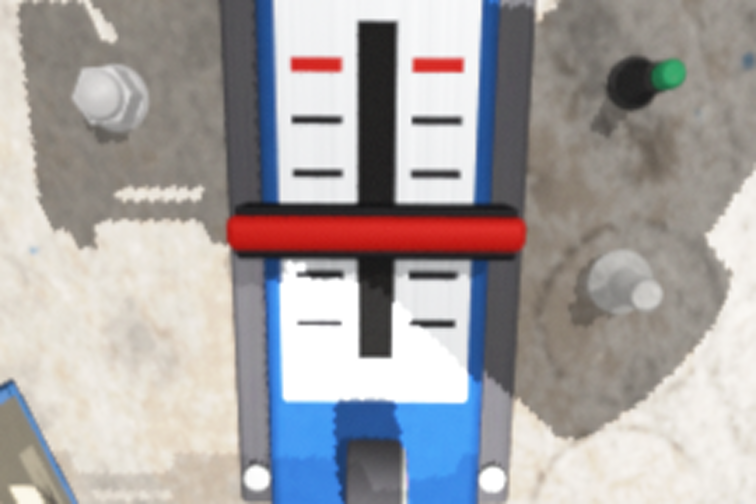

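The bar now covers the third mark: red, 1 and 2 show above it at rows 65, 120 and 173, and 4 and 5 below it at 273 and 323. The nut, stem and bolt are all still standing, so I'll hand in.

```bash
python3 -c "from plant import *; print(close_job())"
```

```text
the job is handed in; nothing more can be done
None
```

The lever was pushed to zero and then up to the third click, where the last picture shows it resting, with the bolt, nut and valve stem still standing. On the first try it stopped on the crest before the third click, so I went back and pushed it over. The job is handed in, and no verdict was shown.

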